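# Tap-centre a glass roundel on the circle machine and clamp it

### The arm

A 6-joint arm with a two-finger parallel gripper is mounted at the origin on the work surface. World frame = base frame: x ahead of the robot, y to its left, z up, the work surface at z = 0. Lengths are in m, angles in degrees, forces in N, time in s.
With the tool pointing down it reaches from about 0.375 to 0.9 m from the base axis. Payload 3.1 kg.
Tool frame: the origin (TCP) lies at the very end of the fingers, on their centre line; the grasp point (between the pads) lies 19 mm behind it; z points along the fingers, y is the line along which they close (so a half turn about z gives the same grasp; the last joint's range is limited). The gripper opens to 87 mm and grips with 3 to 60 N. Pads are 19 mm wide; open, the fingers measure 117 mm over their backs; the gripper's body (75 mm by 190 mm) begins 51 mm behind the grasp point.
Start: joints at [59.387, 30.224, 82.088, -0, 67.689, -10.227], TCP at [0.218, 0.586, 0.223] pointing down, gripper open.
Joint ranges: [-176.69, 176.69], [-43.24, 126.21], [12.49, 139.97], [-82, 262], [0, 151.66], [-163.58, 163.58]. Speed limits (degrees/s): [159.86, 159.86, 180, 180, 180, 180].

### API

Orientations are given as a 3x3 rotation matrix whose columns are the frame's x, y, z axes.
In Python, from rig import bot, imaging gives the robot as it stands.
- The arm moves only by the tool drive_tool, never from a script. Its argument "deltas" is text: rows parted by semicolons, each of 5 numbers parted by spaces: the finger opening in mm, from 0 to 87, then the shift along the world's x, y, z in mm, then the turn about the world's z in rad. In form: jaw dx dy dz twist; .... A call has 1 to 12 rows; each row is the pose to reach, as a shift and turn from the pose commanded when the call began; what a row does not reach only later rows make up. A row lasts 1/10 s, in which the tool goes at most 50 mm and 8.59 degrees, less where a joint would pass 70% of its speed; a pose out of reach is approached as far as the arm can. A call with a gripper value outside its range is refused whole. The fingers move at their own pace and stop on an object; the grip force is fixed at half the most. Time passes only in rows, so rows that repeat a pose let the fingers close. It gives the time, the measured TCP pose, the force, the opening and the grip force at its end, in the units of the state.
- bot.read_state(): the state, without advancing time (a new reading comes with each control period).
- imaging.capture(name): name is "scene" or "top" or "wrist"; returns the picture (480x640x3 uint8, red, green, blue); there is no depth.
- imaging.camera_model(name): a dict with "fx", "fy", "cx", "cy" (pixels), "T" (4x4, takes a point from camera to world coordinates). Camera axes: x right, y down, z forward; pixel columns grow to the right and rows downward; lengths in m; the calibration is good to about 2 mm. A picture is of the moment at which its call begins: read the wrist's pose just before it. camera_model takes no time and is no camera call; for the wrist camera it gives the pose at the moment of the call.
- bot.hand_in(): hands the job in; it is judged then, once.
The state is a dict: "time_s": time; "joint_positions": joint angles; "qvel": joint speeds; "tau": joint torques, N m; "position": TCP position; "tcp_rot": TCP orientation; "force": force on the tool from outside, world axes, zero at the start; "moment": the same for the moment, N m; "opening": opening from 0.0 (shut) to 1.0 (fully open); "grasp_force": force on a finger pad.
Only numpy, scipy, OpenCV 4.12 (cv2) and the standard library are available. Lean on these libraries where they do the work, as an engineer would, in place of code of your own. Each camera call takes 0.05 s, during which the arm holds its last target. There are 200 camera calls.

### The job

Get the thick glass roundel ready for circle cutting: it is too wide to grip, so tap it gently across the platter, from this side and the other as it needs, until it lies centred on the platter to within 2 mm. Then swing the machine's hold-down arm over it, fully home against its stop, and press the spindle gently down until its rubber foot bears on the glass. Leave the glass centred and clamped, never strike or squeeze it hard, and leave the other things on the bench alone.

Things in the scene. Friction and masses are not known exactly. Their poses are not given: they have to be found in the camera images.
- machine: grey bench machine for cutting glass circles, fixed: bed 300 x 140 x 22 mm, round platter (brake on, does not turn), behind it an upright column. Origin on the table under the platter's axis, z up, x from the platter's axis to the column's axis, 170 mm away (column diameter 24 mm, 220 mm high). A cutter beam, 60 to 122 mm above the table, points away from the column to the machine's +x
- platter_centre (a point): middle of the platter's top face, on its axis, 75 mm above the table, marked by a light dot and light rings of 40, 70, 80 and 90 mm radius. The platter is 200 mm in diameter, its rim 19 mm thick, its top faced with black rubber
- roundel: thick cast-glass disc lying flat and loose on the platter, diameter 120 mm, 20 mm thick (top 95 mm above the table), 0.45 to 0.7 kg, up to 45 mm off centre at first. It slides under a push of some 2 to 5 N at its edge, does not glide on when a slow push stops, and chips if pushed with more than 14 N. Origin in the middle of its underside
- swing_arm (a joint): angle of the hold-down arm about the column: near 0 it is parked, pointing along the machine's +y; it swings anticlockwise seen from above to its stop at 1.571, pointing along -x, its spindle over the platter's axis. Spindle axis 170 mm from column axis. Bar 26 mm wide, top 187 mm above the table (spindle sleeve 194, column sleeve 200). Swings under about 1 N, stays where left
- spindle: upright hold-down spindle in the arm's end; it only slides up and down. Origin in the middle of its rubber foot's underside (diameter 34 mm, 10 mm thick), 130 mm above the table when fully up; travel 50 mm. Friction holds it at any height: it goes down under some 3 to 4 N on its knob and does not spring back. The foot gives 1 mm per 10 N; over 20 N breaks the glass
- spindle_knob (a point): middle of the top of the spindle's round black knob (diameter 32 mm, 34 mm tall), 154 mm above the foot's underside; the bare shaft under the knob has a diameter of 12 mm
- glass_cutter: wood-handled glass cutter lying on the table, about 145 x 16 x 16 mm; origin under its middle
- pliers: steel grozing pliers lying on the table, about 155 x 60 x 14 mm; origin under the pivot
- nail_jar: closed glass jar, diameter 54 mm, 65 mm tall; origin in the middle of its underside
- lead_weight: lead block 70 x 50 x 30 mm with a wire loop on top, 49 mm tall in all; origin in the middle of its underside
- spare_roundel: smaller and thinner glass disc, diameter 90 mm, 12 mm thick, flat on the table; origin in the middle of its underside
- putty_knife: putty knife lying on the table, about 250 mm long and under 30 mm high; origin under its middle
- fid: flat wooden lead-opening stick, about 175 x 22 x 12 mm, lying on the table; origin under its middle
There are look-alikes about, which are no part of the job. What is shaped like the roundel but blue is not meant.

How it is judged (in metres and radians):
At the end, for the whole second after the job is handed in: the roundel lies flat on the platter, at rest, its middle within 2 mm of the platter's axis; the swing arm is against its stop (1.54 rad or more); the spindle's foot bears on the glass with more than 1 N (horizontal distance between roundel and platter_centre below 0.002 m and height (world z) of roundel above 0.073 m and angle between roundel's own z axis and vertical below 0.03 rad and value of joint swing_arm above 1.54 rad and contact force between spindle and roundel above 1 N and linear speed of roundel below 0.01 m/s); the robot touches nothing.
It fails at once if the glass is struck or pushed with more than 14 N by the robot (contact force between any of the fingers, the arm and roundel above 14 N).
It fails at once if the foot is pressed on the glass with more than 20 N (contact force between spindle and roundel above 20 N).
It fails at once if the roundel slips off the platter (height (world z) of roundel below 0.06 m).
It fails at once if a bystander is moved by more than 20 mm (distance of any of glass_cutter, pliers, nail_jar, lead_weight, spare_roundel, putty_knife, fid from where it was at the start of the episode above 0.02 m).
It also fails if it takes over 72 s, if anything falls off the work surface, if the arm or the gripper's body presses on something with over 40 N, if the wrist force passes 120 N, or if a joint passes its speed limit or range.

## Working session

There is one attempt and no reset: what is moved stays moved. The work goes in short steps, Python scripts to look and compute and a tool call to move; the robot and the scene stay as the last step left them, time stands still between calls to the robot, and variables do not carry over. Pictures are saved under pics/ and viewed, at most 10 in all, crops included, and the job is handed in when it is done.

Besides the shell and the picture viewer there is one more tool, called after "Emit:" by a JSON object that holds its "op" and its "data", one argument or row to a line. drive_tool: Moves the arm, as the interface text tells. Its arguments: {"type":"object","properties":{"deltas":{"type":"string"}},"required":["deltas"]}

```bash
mkdir -p pics; ls; python3 - <<'E'
from rig import bot, imaging
import cv2,numpy as np
for n in("scene","top"):
    im=imaging.capture(n); cv2.imwrite(f"pics/{n}0.png",im[:,:,::-1])
    m=imaging.camera_model(n); print(n,m["fx"],m["cx"],m["cy"],np.round(m["T"],4).tolist())
print(bot.read_state())
E
```

```text
pics
scene 596.147199405103 326.01855724406346 235.16587353916242 [[-0.5408, 0.4639, -0.7017, 1.6732], [0.8411, 0.2862, -0.459, 0.6657], [-0.0121, -0.8384, -0.5449, 1.063], [0.0, 0.0, 0.0, 1.0]]
top 596.893286852601 329.76935185822595 240.5415697913968 [[-0.0009, -0.9822, 0.1881, 0.2436], [-1.0, -0.0002, -0.006, -0.0711], [0.0059, -0.1881, -0.9821, 1.7324], [0.0, 0.0, 0.0, 1.0]]
{'time_s': 0.1, 'joint_positions': array([ 5.93861232e+01,  3.02727038e+01,  8.21476969e+01,  1.54331550e-04,
        6.76888714e+01, -1.02273636e+01]), 'qvel': array([ 0.04320095, -0.13664196, -0.21187111, -0.00180598, -0.05428642,
       -0.02734028]), 'tau': array([ 3.09859588e-04, -4.40988457e+01, -1.77151805e+01,  6.35103229e-02,
        5.33804332e-02, -5.16734815e-05]), 'position': array([0.2173597 , 0.58530125, 0.221687  ]), 'tcp_rot': array([[-9.37363491e-01,  3.48351458e-01, -9.73364057e-04],
       [ 3.48352651e-01,  9.37362118e-01, -1.64006598e-03],
       [ 3.41075219e-04, -1.87641192e-03, -9.99998181e-01]]), 'force': array([0.34508854, 0.5930843 , 0.17969273]), 'moment': array([ 0.05332983, -0.00044738,  0.00280401]), 'grasp_force': 0.0, 'opening': 0.9998716086444087}
```

View pics/scene0.png

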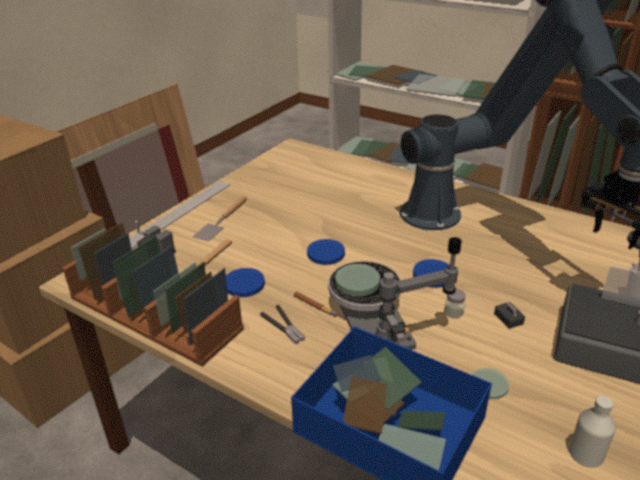

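View pics/top0.png

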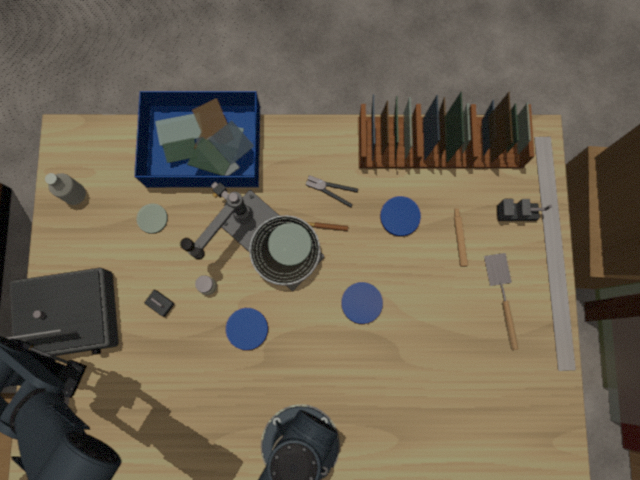

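The scene picture shows the machine with the pale-green roundel on its platter (scene ~(357,280), top ~(291,243)). The column is at top ~(237,200) and the arm is parked with its knob at ~(187,244). Next I get coarse positions and a zoomed crop.

```bash
cat > h.py <<'E'
import numpy as np,cv2
from rig import bot,imaging
def ray(m,uv,z):
    T=m["T"];uv=np.atleast_2d(uv).astype(float)
    d=np.c_[(uv[:,0]-m["cx"])/m["fx"],(uv[:,1]-m["cy"])/m["fy"],np.ones(len(uv))]@T[:3,:3].T
    return T[:3,3]+d*((z-T[2,3])/d[:,2])[:,None]
def proj(m,P):
    T=m["T"];p=(np.atleast_2d(P)-T[:3,3])@T[:3,:3]
    return np.c_[p[:,0]/p[:,2]*m["fx"]+m["cx"],p[:,1]/p[:,2]*m["fy"]+m["cy"]]
E
python3 - <<'E'
from h import *
im=cv2.imread("pics/top0.png");m=imaging.camera_model("top")
c=cv2.resize(im[170:300,170:340],None,fx=4.5,fy=4.5,interpolation=cv2.INTER_CUBIC);cv2.imwrite("pics/crop0.png",c)
for n,uv,z in [("roundel",(291,243),.095),("platter",(286,251),.07),("column",(234,199),.2),("knob",(187,244),.284),("cylinder",(205,285),.06),("lead",(159,303),.03),("spare",(152,219),.012),("blueL",(247,329),.01)]: print(n,ray(m,uv,z).round(3))
E
```

```text
roundel [[0.55  0.027 0.095]]
platter [[0.532 0.043 0.07 ]]
column [[0.649 0.173 0.2  ]]
knob [[0.512 0.272 0.284]]
cylinder [[0.437 0.269 0.06 ]]
lead [[0.389 0.404 0.03 ]]
spare [[0.638 0.443 0.012]]
blueL [[0.316 0.155 0.01 ]]
```

View pics/crop0.png

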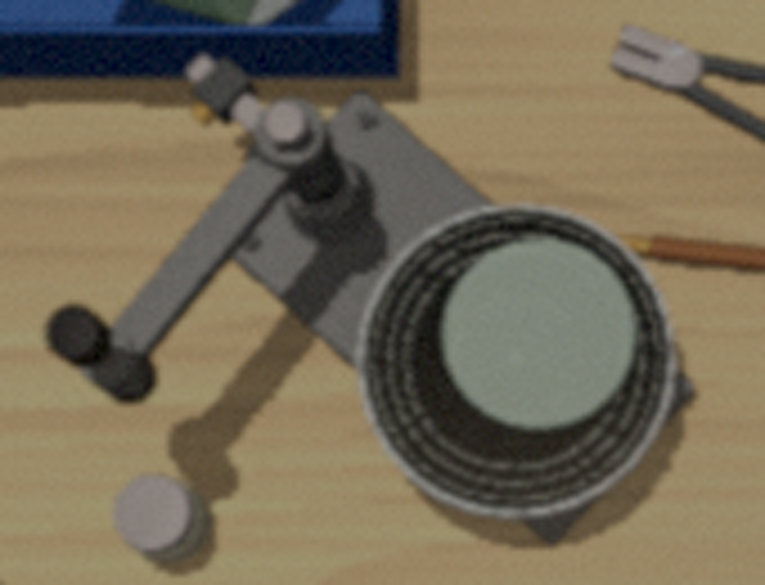

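The crop shows the roundel at top px ~(290,244) and the rim at ~(285,250). The roundel is therefore roughly 20 mm off toward machine −y, and the column at (234,197) and knob at (187,244) agree with the stated sizes. I raise the arm and move over the platter for a wrist view.

Emit:
{"op": "drive_tool", "data": {
  "deltas": "87 0 0 50 0; 87 0 0 100 0; 87 0 0 150 -0.1; 87 10 -30 190 -0.2; 87 30 -70 200 -0.3; 87 50 -115 200 -0.34; 87 70 -160 200 -0.34; 87 90 -205 200 -0.34; 87 105 -250 200 -0.34; 87 120 -295 200 -0.34; 87 140 -335 200 -0.34; 87 155 -380 200 -0.34"
}}

```text
time_s: 1.3
position: [0.3731, 0.2042, 0.4223]
tcp_rot: [[-0.768, 0.641, 0.0], [0.641, 0.768, 0.0], [-0.0, 0.0, -1.0]]
force: [0.7, -1.0, 1.1]
opening: 0.999
grasp_force: 0.0
```

Emit:
{"op": "drive_tool", "data": {
  "deltas": "87 20 -45 0 0; 87 40 -90 0 0; 87 60 -135 0 0; 87 80 -175 0 0; 87 80 -175 0 0; 87 80 -175 0 0"
}}

```text
time_s: 1.9
position: [0.4525, 0.0301, 0.4218]
tcp_rot: [[-0.766, 0.643, -0.002], [0.643, 0.766, 0.001], [0.002, -0.001, -1.0]]
force: [-0.4, 0.6, 1.4]
opening: 0.997
grasp_force: 0.0
```

```bash
python3 - <<'E'
from h import *
s=bot.read_state();print(s["position"],s["tcp_rot"].round(3).tolist(),s["joint_positions"].round(1))
im=imaging.capture("wrist");m=imaging.camera_model("wrist");cv2.imwrite("pics/w1.png",im[:,:,::-1])
np.save("w1.npy",m["T"]);print(m["T"].round(3).tolist(),m["fx"],m["cx"],m["cy"])
E
```

```text
[0.45251757 0.03010973 0.42183564] [[-0.766, 0.643, -0.002], [0.643, 0.766, 0.001], [0.002, -0.001, -1.0]] [-10.4   5.3  87.4   0.   87.4 -60.4]
[[0.642, 0.736, 0.215, 0.393], [0.767, -0.616, -0.18, 0.079], [0.0, 0.28, -0.96, 0.584], [0.0, 0.0, 0.0, 1.0]] 387.10504996745334 315.67783873342773 239.94495532746276
```

View pics/w1.png

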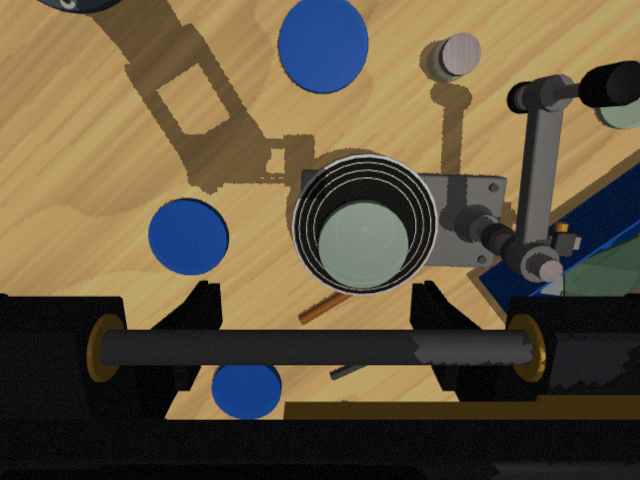

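The wrist view shows the roundel at ~(363,245) inside the ringed platter at ~(366,224), with the parked arm to the right. I move so the camera is straight above the platter and measure with circle fits.

Emit:
{"op": "drive_tool", "data": {
  "deltas": "87 40 -10 0 0; 87 80 -20 0 0; 87 120 -30 0 0; 87 148 -40 0 0; 87 148 -40 0 0; 87 148 -40 0 0; 87 148 -40 0 0; 87 148 -40 0 0"
}}

```text
time_s: 2.75
position: [0.5995, -0.008, 0.4232]
tcp_rot: [[-0.768, 0.64, 0.0], [0.64, 0.768, 0.0], [-0.0, 0.0, -1.0]]
force: [-0.2, 0.2, -1.0]
opening: 1.003
grasp_force: 0.0
```

```bash
cat >> h.py <<'E'
def circ(P):
    A=np.c_[2*P,np.ones(len(P))];s=np.linalg.lstsq(A,(P**2).sum(1),rcond=None)[0]
    return s[:2],np.sqrt(s[2]+s[:2]@s[:2])
def rfit(P,r0,it=6,tol=.006):
    c=np.median(P,0)
    for _ in range(it):
        r=np.hypot(*(P-c).T);k=abs(r-np.median(r))<tol;c,R=circ(P[k]);tol=max(tol*.6,.0015)
    return c,R,k.sum()
def measure(name,c0,show=None):
    s=bot.read_state();m=imaging.camera_model(name);im=imaging.capture(name)[:,:,::-1].copy()
    g=im.astype(int);B,G,R=g[...,0],g[...,1],g[...,2]
    hsv=cv2.cvtColor(im,cv2.COLOR_BGR2HSV)
    mask=((G-R>8)&(G>80)&(G>=B)).astype(np.uint8)
    mask=cv2.morphologyEx(mask,cv2.MORPH_OPEN,np.ones((5,5)))
    uv0=proj(m,[*c0,.095])[0]
    n,L,st,ce=cv2.connectedComponentsWithStats(mask)
    i=1+min(range(n-1),key=lambda i:np.hypot(*(ce[i+1]-uv0))+1e3*(st[i+1,4]<1000))
    cn=max(cv2.findContours((L==i).astype(np.uint8),0,1)[0],key=cv2.contourArea)[:,0]
    rc,rr,k=rfit(ray(m,cn,.095)[:,:2],.06)
    # light rings: local bright ridges on the dark platter
    gray=cv2.cvtColor(im,cv2.COLOR_BGR2GRAY);th=cv2.morphologyEx(gray,cv2.MORPH_TOPHAT,np.ones((5,5)))
    v,u=np.nonzero((th>25)&(cv2.dilate((L==i).astype(np.uint8),np.ones((9,9)))==0))
    w=th[v,u].astype(float);P=ray(m,np.c_[u,v],.075)[:,:2];out=[]
    for r0 in(.09,.08,.07):
        c=np.array(c0,float)
        for t in(.005,.004,.0025,.0025,.0025):
            d=np.hypot(*(P-c).T);kk=abs(d-r0)<t
            a=np.c_[np.cos(q:=np.arctan2(*(P-c).T[::-1])),np.sin(q)][kk]
            W=w[kk,None]; c=c+np.linalg.lstsq(a*W,(d[kk]-r0)*W[:,0],rcond=None)[0]
        out.append((r0,c.round(4).tolist(),int(kk.sum())))
    print("roundel",rc.round(4),"r",round(rr,4),k,len(cn));print("rings",out)
    if show:cv2.imwrite(show,im)
    return im,rc,out
E
python3 - <<'E'
from h import *
print(bot.read_state()["position"])
measure("wrist",(.535,.042),"pics/w2.png")
measure("top",(.535,.042))
E
```

```text
[ 0.59949072 -0.00795718  0.42321154]
roundel [0.5502 0.0286] r 0.0588 278 278
rings [(0.09, [0.5378, 0.0432], 1008), (0.08, [0.5381, 0.043], 696), (0.07, [0.5382, 0.043], 522)]
roundel [0.8266 0.3121] r 0.078 8 248
rings [(0.09, [0.5324, 0.0334], 42), (0.08, [0.5364, 0.0491], 30), (0.07, [0.5409, 0.0415], 31)]
```

View pics/w2.png

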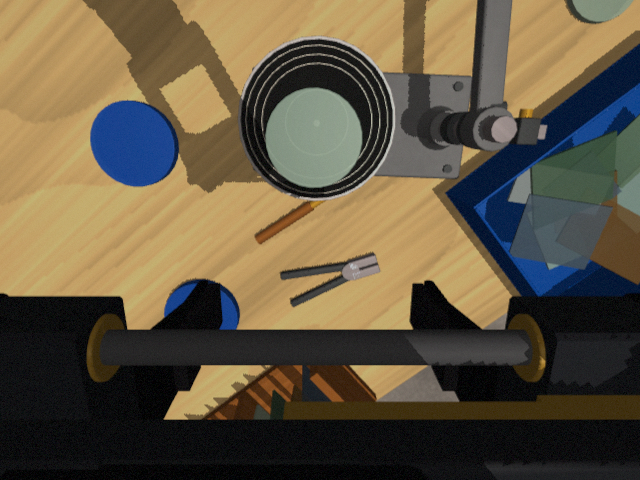

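Circle fits give platter centre C = (0.5381, 0.0430) and roundel (0.5502, 0.0286), so the offset is 18.8 mm. The two open fingers will serve as a cradle to push along (−0.643, 0.766). I descend behind the glass.

Emit:
{"op": "drive_tool", "data": {
  "deltas": "87 -4 -18 -20 -0.12; 87 -4 -18 -70 -0.178; 87 -4 -18 -120 -0.178; 87 -4 -18 -170 -0.178; 87 -4 -18 -220 -0.178; 87 -4 -18 -260 -0.178; 87 -4 -18 -295 -0.178; 87 -4 -18 -320 -0.178; 87 -4 -18 -335 -0.178; 87 -4 -18 -341 -0.178; 87 -4 -18 -341 -0.178; 87 -4 -18 -341 -0.178"
}}

```text
time_s: 4.05
position: [0.5974, -0.0273, 0.0827]
tcp_rot: [[-0.642, 0.767, 0.002], [0.767, 0.642, -0.0], [-0.002, 0.001, -1.0]]
force: [-0.1, 0.1, 1.0]
opening: 0.997
grasp_force: 0.0
```

```bash
python3 - <<'E'
from h import *
s=bot.read_state();print(s["position"],s["force"],s["tcp_rot"][:,0])
imaging.capture("wrist")
measure("wrist",(.538,.043),"pics/w3.png")
E
```

```text
[ 0.59744332 -0.02730456  0.08266956] [-0.12675054  0.11884893  1.01330757] [-0.64194702  0.76674716 -0.00168002]
roundel [0.5504 0.0281] r 0.0589 708 917
rings [(0.09, [0.5371, 0.044], 2735), (0.08, [0.5372, 0.0438], 1613), (0.07, [0.5387, 0.042], 915)]
```

View pics/w3.png

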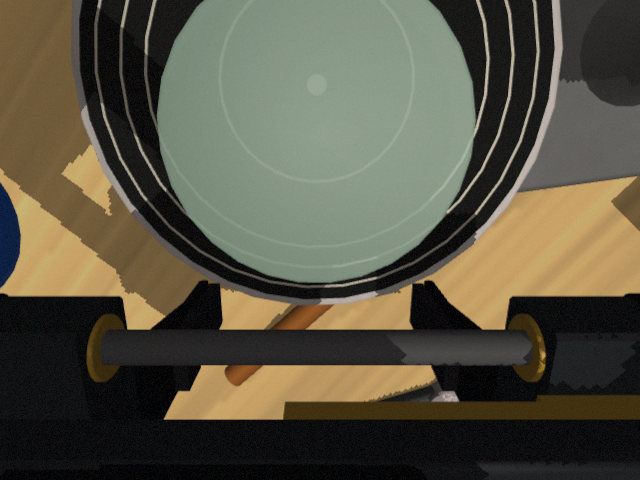

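The fingers straddle the near side of the glass symmetrically (tips at ~(215,290) and (420,290), roundel centred at column ~316). Now a slow push along (−0.642, 0.767).

Emit:
{"op": "drive_tool", "data": {
  "deltas": "87 -5.1 6.1 0 0; 87 -9 10.7 0 0; 87 -11.6 13.8 0 0; 87 -12.8 15.3 0 0; 87 -14.1 16.9 0 0; 87 -15.4 18.4 0 0; 87 -16.7 19.9 0 0; 87 -18 21.5 0 0; 87 -19.3 23 0 0; 87 -20.5 24.5 0 0; 87 -21.8 26.1 0 0; 87 -21.8 26.1 0 0"
}}

```text
time_s: 5.35
position: [0.5748, -0.0009, 0.0817]
tcp_rot: [[-0.642, 0.767, 0.0], [0.767, 0.642, 0.0], [-0.0, 0.0, -1.0]]
force: [1.7, -2.3, 0.8]
opening: 1.004
grasp_force: 1.2
```

```bash
python3 - <<'E'
from h import *
s=bot.read_state();print(s["position"],s["force"])
measure("wrist",(.538,.043))
E
```

```text
[ 0.57478511 -0.00086814  0.08166406] [ 1.70880358 -2.31205943  0.77848992]
roundel [0.5426 0.0364] r 0.0589 822 863
rings [(0.09, [0.5381, 0.0427], 2593), (0.08, [0.5382, 0.0426], 2563), (0.07, [0.5383, 0.0426], 2000)]
```

Emit:
{"op": "drive_tool", "data": {
  "deltas": "87 -0.9 1.2 0 0; 87 -1.8 2.4 0 0; 87 -2.7 3.6 0 0; 87 -3.5 4.8 0 0; 87 -4.3 6 0 0; 87 -4.3 6 0 0; 87 -4.3 6 0 0"
}}

```text
time_s: 6.1
position: [0.5704, 0.0051, 0.0816]
tcp_rot: [[-0.642, 0.767, -0.0], [0.767, 0.642, 0.0], [0.0, -0.0, -1.0]]
force: [1.4, -2.4, 2.3]
opening: 1.0
grasp_force: 1.4
```

```bash
python3 - <<'E'
from h import *
s=bot.read_state();print(s["position"],s["force"])
measure("wrist",(.538,.043))
E
```

```text
[0.5703775  0.00514514 0.08155916] [ 1.35191069 -2.40830665  2.26242711]
roundel [0.5382 0.0424] r 0.0589 821 865
rings [(0.09, [0.5382, 0.0426], 2836), (0.08, [0.5383, 0.0426], 2876), (0.07, [0.5382, 0.0426], 2464)]
```

Emit:
{"op": "drive_tool", "data": {
  "deltas": "87 2 -2.4 0 0; 87 8 -10 0 0; 87 20 -24 0 0; 87 26 -31 20 0; 87 26 -31 60 0; 87 29 -13 110 0; 87 29 -13 160 0; 87 29 -13 210 0; 87 29 -13 260 0; 87 29 -13 310 0; 87 29 -13 340 0; 87 29 -13 340 0"
}}

```text
time_s: 7.35
position: [0.6015, -0.0084, 0.4277]
tcp_rot: [[-0.642, 0.767, 0.011], [0.767, 0.642, -0.002], [-0.008, 0.007, -1.0]]
force: [-0.0, -0.2, -0.3]
opening: 0.997
grasp_force: 0.0
```

Emit:
{"op": "drive_tool", "data": {
  "deltas": "87 -10 10 30 0; 87 -10 10 30 0; 87 -10 10 30 0; 87 -10 10 30 0"
}}

```text
time_s: 7.75
position: [0.589, 0.0018, 0.4493]
tcp_rot: [[-0.642, 0.767, -0.004], [0.767, 0.642, 0.001], [0.003, -0.003, -1.0]]
force: [-0.5, -0.2, 0.1]
opening: 1.002
grasp_force: 0.0
```

```bash
python3 - <<'E'
from h import *
s=bot.read_state();print(s["position"],s["force"])
im,rc,o=measure("wrist",(.538,.043),"pics/w4.png")
m=imaging.camera_model("top");C=np.array([.5382,.0427])
# knob: darkest blob in top picture near (187,244)
t=imaging.capture("top")[:,:,::-1];print(ray(m,[[187.3,244],[234,197.5]],.284)[0],ray(m,[234,197.5],.22))
mw=imaging.camera_model("wrist")
print("col guess px",proj(mw,[[.647,.173,.22]]))
E
```

```text
[0.58902845 0.00176302 0.44927435] [-0.4946829  -0.23262625  0.10109559]
roundel [0.5382 0.0427] r 0.0588 265 265
rings [(0.09, [0.5377, 0.0432], 894), (0.08, [0.5377, 0.0434], 845), (0.07, [0.538, 0.043], 509)]
[0.51226142 0.27125366 0.284     ] [[0.64774409 0.16992985 0.22      ]]
col guess px [[477.90669018 107.21838156]]
```

View pics/w4.png

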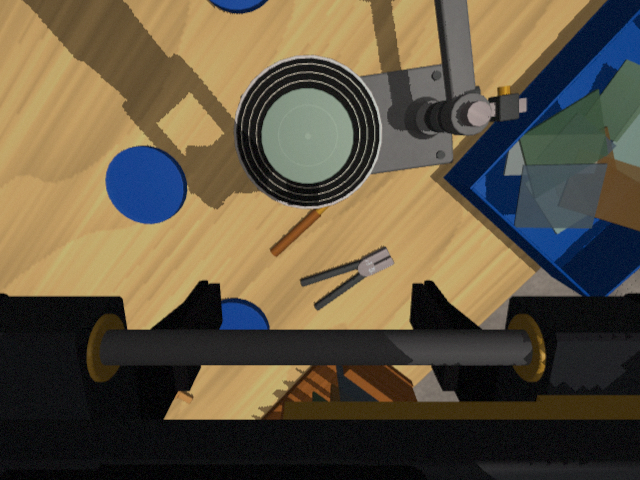

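The glass is centred to about 0.5 mm (roundel at ~(307,135), concentric with the rings). Next I go above the parked spindle knob, at about (0.512, 0.271).

Emit:
{"op": "drive_tool", "data": {
  "deltas": "60 -12 40 -10 0.1; 60 -25 85 -20 0.2; 60 -37 130 -30 0.237; 60 -50 175 -40 0.237; 60 -62 220 -50 0.237; 60 -72 255 -50 0.237; 60 -77 269 -50 0.237; 60 -77 269 -50 0.237; 60 -77 269 -50 0.237; 60 -77 269 -50 0.237; 60 -77 269 -50 0.237"
}}

```text
time_s: 8.95
position: [0.5133, 0.2695, 0.4016]
tcp_rot: [[-0.803, 0.597, 0.0], [0.597, 0.803, -0.0], [-0.0, -0.0, -1.0]]
force: [0.2, 0.7, -0.4]
opening: 0.69
grasp_force: 0.0
```

```bash
python3 - <<'E'
from h import *
s=bot.read_state();print(s["position"],s["tcp_rot"][:,1],s["joint_positions"].round(0))
m=imaging.camera_model("wrist");im=imaging.capture("wrist");cv2.imwrite("pics/w5.png",im[:,:,::-1])
print(proj(m,[[.512,.271,.284],[.647,.1715,.22]]))
E
```

```text
[0.51334705 0.26945727 0.40159736] [ 5.96524345e-01  8.02594976e-01 -9.81053837e-05] [ 17.  18.  74.  -0.  88. -37.]
[[317.61767818 229.84551032]
 [317.75773894 371.42927839]]
```

View pics/w5.png

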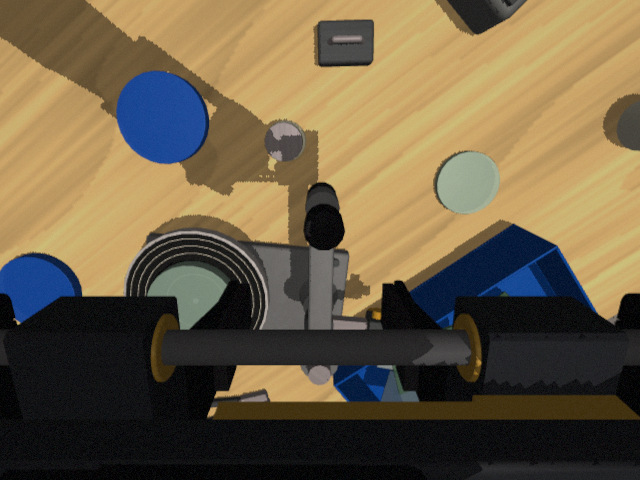

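The knob's top is at ~(324,227), so it is at about (0.513, 0.276), which fits the 170 mm radius. I descend around it.

Emit:
{"op": "drive_tool", "data": {
  "deltas": "60 0 6.5 -40 0; 60 0 6.5 -80 0; 60 0 6.5 -110 0; 60 0 6.5 -140 0; 60 0 6.5 -160 0; 60 0 6.5 -172 0; 60 0 6.5 -172 0; 44 0 6.5 -172 0; 40 0 6.5 -172 0; 40 0 6.5 -172 0"
}}

```text
time_s: 10.0
position: [0.5134, 0.2777, 0.2309]
tcp_rot: [[-0.804, 0.595, 0.003], [0.595, 0.804, 0.001], [-0.002, 0.002, -1.0]]
force: [0.5, -0.0, -0.1]
opening: 0.509
grasp_force: 0.0
```

```bash
python3 - <<'E'
from h import *
s=bot.read_state();p=s["position"];print(p,s["force"],s["opening"])
K=np.array([.647,.1715]);t0=np.radians(142.05);p0=K+.17*np.array([np.cos(t0),np.sin(t0)])
for a in np.arange(0,92,4):
    t=t0+np.radians(a);q=K+.17*np.array([np.cos(t),np.sin(t)])
    print(a,((q-p0)*1000).round(1),np.radians(a).round(3))
E
```

```text
[0.51336606 0.27768359 0.23091855] [ 0.50338569 -0.04780955 -0.10527222] 0.509292920564008
0 [0. 0.] 0.0
4 [-7.  -9.6] 0.07
8 [-13.2 -19.7] 0.14
12 [-18.8 -30.2] 0.209
16 [-23.6 -41. ] 0.279
20 [-27.7 -52.2] 0.349
24 [-30.9 -63.6] 0.419
28 [-33.4 -75.2] 0.489
32 [-35.  -86.9] 0.559
36 [-35.8 -98.8] 0.628
40 [ -35.8 -110.6] 0.698
44 [ -35.  -122.5] 0.768
48 [ -33.3 -134.2] 0.838
52 [ -30.9 -145.8] 0.908
56 [ -27.6 -157.2] 0.977
60 [ -23.5 -168.4] 1.047
64 [ -18.7 -179.2] 1.117
68 [ -13.1 -189.7] 1.187
72 [  -6.8 -199.7] 1.257
76 [ 2.000e-01 -2.093e+02] 1.326
80 [   7.8 -218.4] 1.396
84 [  16.1 -226.9] 1.466
88 [  24.9 -234.9] 1.536
```

Emit:
{"op": "drive_tool", "data": {
  "deltas": "40 -3.5 -5 0 0.035; 40 -7 -9.6 0 0.07; 40 -10 -14.6 0 0.105; 40 -13.2 -19.7 0 0.14; 40 -16 -25 0 0.175; 40 -18.8 -30.2 0 0.209; 40 -21.3 -35.6 0 0.244; 40 -23.6 -41 0 0.279; 40 -25.7 -46.6 0 0.314; 40 -27.7 -52.2 0 0.349; 40 -30.9 -63.6 0 0.419; 40 -33.4 -75.2 0 0.489"
}}

```text
time_s: 11.2
position: [0.4801, 0.2027, 0.2307]
tcp_rot: [[-0.99, 0.144, 0.003], [0.144, 0.99, 0.001], [-0.003, 0.002, -1.0]]
force: [1.1, 0.3, -0.1]
opening: 0.462
grasp_force: 0.6
```

Emit:
{"op": "drive_tool", "data": {
  "deltas": "40 -1.6 -11.7 0 0.07; 40 -2.4 -23.6 0 0.139; 40 -2.4 -35.4 0 0.209; 40 -1.6 -47.3 0 0.279; 40 0 -59 0 0.349; 40 2.5 -70.6 0 0.419; 40 5.8 -82 0 0.488; 40 9.9 -93.2 0 0.558; 40 14.7 -104 0 0.628; 40 17.4 -109.3 0 0.663; 40 20.3 -114.5 0 0.698; 40 23.4 -119.5 0 0.733"
}}

```text
time_s: 12.4
position: [0.5026, 0.0828, 0.2304]
tcp_rot: [[-0.833, -0.554, 0.001], [-0.554, 0.833, 0.0], [-0.001, 0.0, -1.0]]
force: [0.1, 1.2, 0.2]
opening: 0.461
grasp_force: 0.6
```

```bash
python3 - <<'E'
from h import *
s=bot.read_state();p=s["position"];print(p,s["force"],s["opening"],s["joint_positions"].round(0))
K=np.array([.647,.1715]);d=p[:2]-K;print(np.hypot(*d),np.degrees(np.arctan2(d[1],d[0]))+360)
im=imaging.capture("wrist");cv2.imwrite("pics/w6.png",im[:,:,::-1])
m=imaging.camera_model("wrist");print(proj(m,[[*p[:2],.284],[.538,.043,.284]]))
E
```

```text
[0.5025643  0.08278531 0.23041165] [0.0553649  1.18606974 0.16884894] 0.46080088418915394 [  -3.   21.   98.    0.   61. -127.]
0.16950506613927335 211.55890415905242
[[323.71806763 375.26112448]
 [164.62629672 394.57755616]]
```

View pics/w6.png

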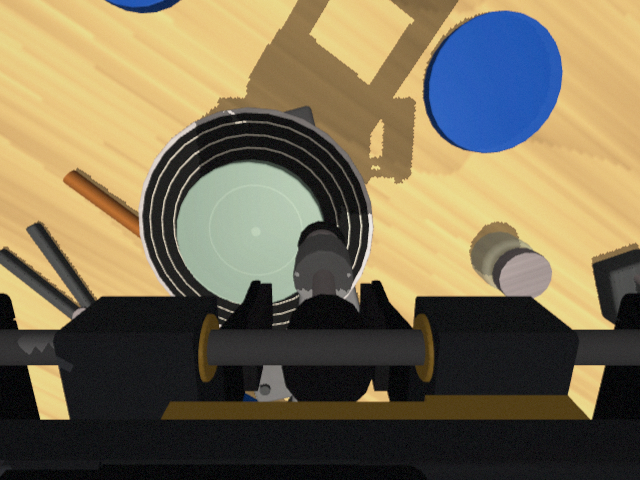

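The knob is caged between the fingers (~(325,345)) and its foot, at ~(325,240), is swinging in over the glass at (255,232). I finish slowly toward the stop.

Emit:
{"op": "drive_tool", "data": {
  "deltas": "40 3.2 -5 0 0.035; 40 6.7 -9.8 0 0.07; 40 10.2 -14.6 0 0.105; 40 13.9 -19.2 0 0.14; 40 17.8 -23.7 0 0.175; 40 21.9 -28.1 0 0.21; 40 24 -30.2 0 0.225; 40 26.1 -32.2 0 0.24; 40 28.2 -34.3 0 0.25; 40 30.4 -36.3 0 0.26; 40 32.6 -38.2 0 0.26; 40 32.6 -38.2 0 0.26"
}}

```text
time_s: 13.65
position: [0.5359, 0.0442, 0.2296]
tcp_rot: [[-0.664, -0.748, 0.001], [-0.748, 0.664, -0.0], [-0.001, -0.001, -1.0]]
force: [0.6, -0.5, 0.3]
opening: 0.459
grasp_force: 0.0
```

Emit:
{"op": "drive_tool", "data": {
  "deltas": "40 1.1 -1 0 0; 40 2.3 -2 0 0; 40 2.3 -2 0 0"
}}

```text
time_s: 13.95
position: [0.5377, 0.0424, 0.2295]
tcp_rot: [[-0.664, -0.748, 0.0], [-0.748, 0.664, -0.0], [-0.0, -0.0, -1.0]]
force: [0.3, -0.6, -0.6]
opening: 0.459
grasp_force: 0.1
```

Emit:
{"op": "drive_tool", "data": {
  "deltas": "40 0.8 -0.7 0 0; 40 1.5 -1.3 0 0; 40 2.3 -2 0 0; 40 2.3 -2 0 0"
}}

```text
time_s: 14.35
position: [0.5393, 0.0407, 0.2294]
tcp_rot: [[-0.664, -0.748, -0.001], [-0.748, 0.664, 0.0], [0.0, 0.001, -1.0]]
force: [-1.4, 0.9, 0.3]
opening: 0.459
grasp_force: 1.1
```

Emit:
{"op": "drive_tool", "data": {
  "deltas": "40 0.8 -0.7 0 0; 40 1.5 -1.3 0 0; 40 1.5 -1.3 0 0"
}}

```text
time_s: 14.65
position: [0.5393, 0.0407, 0.2293]
tcp_rot: [[-0.664, -0.748, -0.004], [-0.748, 0.664, 0.003], [0.001, 0.005, -1.0]]
force: [-5.6, 4.5, 2.1]
opening: 0.462
grasp_force: 3.3
```

Against the stop: position is unchanged and the force rose to 7 N. I open, rise, close the fingers and position above the knob.

Emit:
{"op": "drive_tool", "data": {
  "deltas": "42 -2.5 2.2 0 0; 60 -3.5 2.6 0 0; 60 -3.5 2.6 0 0; 60 -3.5 2.6 0 0; 60 -3.5 2.6 20 0; 60 -3.5 2.6 50 0; 60 -3.5 2.6 75 0; 0 -3 2.6 75 0; 0 -3 2.6 75 0; 0 -3 2.6 75 0; 0 -3 2.6 75 0; 0 -3 2.6 75 0"
}}

```text
time_s: 15.85
position: [0.5377, 0.0419, 0.3034]
tcp_rot: [[-0.664, -0.748, -0.002], [-0.748, 0.664, 0.0], [0.001, 0.002, -1.0]]
force: [-0.6, 1.1, 0.3]
opening: 0.324
grasp_force: 0.0
```

Emit:
{"op": "drive_tool", "data": {
  "deltas": "0 0 0 -5 0; 0 0 0 -10 0; 0 0 0 -14 0; 0 0 0 -16 0; 0 0 0 -18 0; 0 0 0 -20 0; 0 0 0 -22 0; 0 0 0 -24 0; 0 0 0 -24 0"
}}

```text
time_s: 16.75
position: [0.5381, 0.0419, 0.2803]
tcp_rot: [[-0.664, -0.748, -0.0], [-0.748, 0.664, 0.0], [0.0, 0.0, -1.0]]
force: [-0.8, -0.3, -0.4]
opening: 0.004
grasp_force: 0.0
```

Emit:
{"op": "drive_tool", "data": {
  "deltas": "0 0 0 -1 0; 0 0 0 -2 0; 0 0 0 -3 0; 0 0 0 -4 0; 0 0 0 -5 0; 0 0 0 -6 0"
}}

```text
time_s: 17.35
position: [0.5383, 0.0418, 0.2746]
tcp_rot: [[-0.664, -0.748, 0.0], [-0.748, 0.664, -0.0], [-0.0, -0.0, -1.0]]
force: [-0.6, 0.2, 2.8]
opening: 0.003
grasp_force: 1.4
```

Emit:
{"op": "drive_tool", "data": {
  "deltas": "0 0 0 -1 0; 0 0 0 -2 0; 0 0 0 -3 0; 0 0 0 -4 0; 0 0 0 -5 0; 0 0 0 -6 0; 0 0 0 -7 0; 0 0 0 -8 0"
}}

```text
time_s: 18.15
position: [0.5383, 0.0418, 0.2665]
tcp_rot: [[-0.664, -0.748, 0.0], [-0.748, 0.664, -0.0], [-0.0, -0.0, -1.0]]
force: [-0.7, 0.2, 2.4]
opening: 0.002
grasp_force: 1.4
```

```bash
python3 - <<'E'
from h import *
im=imaging.capture("scene")[:,:,::-1]
cv2.imwrite("pics/s7.png",cv2.resize(im[190:360,280:480],None,fx=3.4,fy=3.4,interpolation=cv2.INTER_CUBIC))
m=imaging.camera_model("scene");print((proj(m,[[.538,.042,.266],[.538,.043,.095]])-[280,190])*3.4)
E
```

```text
[[288.81066685 104.28524585]
 [284.85795005 287.99500606]]
```

View pics/s7.png

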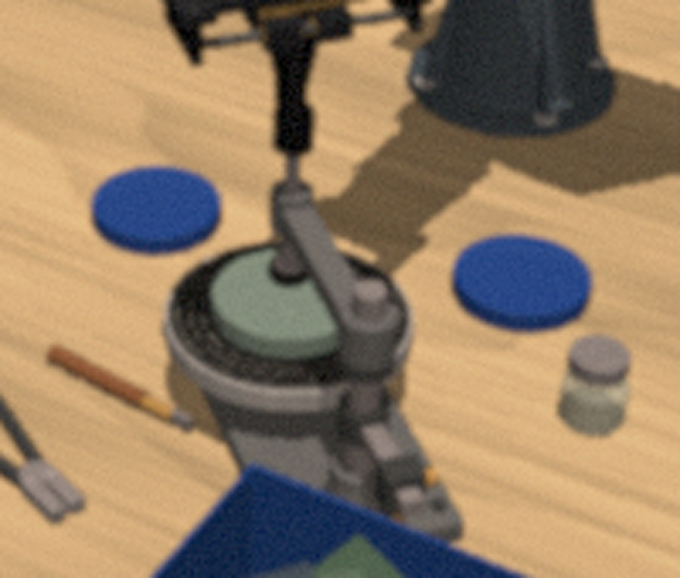

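The arm is over the glass, and the closed fingers (crop ~(290,120)) press the knob down with the foot close above the glass. I continue gently.

Emit:
{"op": "drive_tool", "data": {
  "deltas": "0 0 0 -1.5 0; 0 0 0 -3 0; 0 0 0 -4.5 0; 0 0 0 -6 0; 0 0 0 -7.5 0; 0 0 0 -9 0; 0 0 0 -10 0; 0 0 0 -11 0; 0 0 0 -12 0"
}}

```text
time_s: 19.1
position: [0.5383, 0.0419, 0.2545]
tcp_rot: [[-0.664, -0.748, 0.0], [-0.748, 0.664, -0.0], [-0.0, -0.0, -1.0]]
force: [0.3, -0.7, 3.4]
opening: 0.004
grasp_force: 1.4
```

Emit:
{"op": "drive_tool", "data": {
  "deltas": "0 0 0 -0.5 0; 0 0 0 -1 0; 0 0 0 -1.5 0; 0 0 0 -2 0"
}}

```text
time_s: 19.5
position: [0.5383, 0.0418, 0.2525]
tcp_rot: [[-0.664, -0.748, 0.0], [-0.748, 0.664, -0.0], [-0.0, -0.0, -1.0]]
force: [1.1, 0.7, 2.6]
opening: 0.008
grasp_force: 1.4
```

Emit:
{"op": "drive_tool", "data": {
  "deltas": "0 0 0 -0.5 0; 0 0 0 -1 0"
}}

```text
time_s: 19.7
position: [0.5383, 0.0418, 0.2515]
tcp_rot: [[-0.664, -0.748, 0.0], [-0.748, 0.664, -0.0], [-0.0, -0.0, -1.0]]
force: [-0.2, 0.5, 2.4]
opening: 0.004
grasp_force: 1.4
```

Emit:
{"op": "drive_tool", "data": {
  "deltas": "0 0 0 -0.5 0; 0 0 0 -1 0"
}}

```text
time_s: 19.9
position: [0.5383, 0.0419, 0.2505]
tcp_rot: [[-0.664, -0.748, 0.0], [-0.748, 0.664, 0.0], [-0.0, -0.0, -1.0]]
force: [1.3, -0.1, 2.5]
opening: 0.007
grasp_force: 1.3
```

Emit:
{"op": "drive_tool", "data": {
  "deltas": "0 0 0 -0.5 0; 0 0 0 -1 0"
}}

```text
time_s: 20.1
position: [0.5383, 0.0418, 0.2495]
tcp_rot: [[-0.664, -0.748, 0.0], [-0.748, 0.664, -0.0], [-0.0, -0.0, -1.0]]
force: [0.6, -0.0, 2.7]
opening: 0.007
grasp_force: 1.4
```

Emit:
{"op": "drive_tool", "data": {
  "deltas": "0 0 0 -0.3 0; 0 0 0 -0.3 0"
}}

```text
time_s: 20.3
position: [0.5383, 0.0418, 0.2493]
tcp_rot: [[-0.664, -0.748, 0.0], [-0.748, 0.664, -0.0], [-0.0, -0.0, -1.0]]
force: [-0.1, 0.3, 2.1]
opening: 0.007
grasp_force: 1.6
```

Emit:
{"op": "drive_tool", "data": {
  "deltas": "0 0 0 -0.3 0; 0 0 0 -0.3 0"
}}

```text
time_s: 20.5
position: [0.5383, 0.0419, 0.2492]
tcp_rot: [[-0.664, -0.748, 0.0], [-0.748, 0.664, -0.0], [-0.0, -0.0, -1.0]]
force: [-0.2, 0.6, 5.6]
opening: 0.002
grasp_force: 2.4
```

Emit:
{"op": "drive_tool", "data": {
  "deltas": "0 0 0 -0.3 0; 0 0 0 -0.3 0"
}}

```text
time_s: 20.7
position: [0.5384, 0.0418, 0.249]
tcp_rot: [[-0.664, -0.748, 0.0], [-0.748, 0.664, -0.0], [-0.0, -0.0, -1.0]]
force: [-0.6, 0.6, 6.0]
opening: 0.004
grasp_force: 2.8
```

Emit:
{"op": "drive_tool", "data": {
  "deltas": "0 0 0 -0.3 0; 0 0 0 -0.3 0"
}}

```text
time_s: 20.9
position: [0.5383, 0.0419, 0.2489]
tcp_rot: [[-0.663, -0.748, 0.0], [-0.748, 0.663, -0.0], [-0.0, -0.0, -1.0]]
force: [-1.5, 0.2, 6.6]
opening: 0.007
grasp_force: 3.3
```

Emit:
{"op": "drive_tool", "data": {
  "deltas": "0 0 0 -0.3 0; 0 0 0 -0.5 0; 0 0 0 -0.5 0"
}}

```text
time_s: 21.2
position: [0.5384, 0.0418, 0.2488]
tcp_rot: [[-0.664, -0.748, 0.001], [-0.748, 0.664, -0.0], [-0.0, -0.001, -1.0]]
force: [-1.1, 0.5, 8.7]
opening: 0.007
grasp_force: 4.2
```

Emit:
{"op": "drive_tool", "data": {
  "deltas": "0 0 0 0.5 0; 0 0 0 2 0; 0 0 0 10 0; 0 0 0 30 0; 0 0 0 70 0; 0 0 0 120 0; 0 0 0 160 0; 0 0 0 180 0; 0 40 -50 180 0; 0 60 -60 180 0; 0 60 -60 180 0; 0 60 -60 180 0"
}}

```text
time_s: 22.4
position: [0.598, -0.0185, 0.4268]
tcp_rot: [[-0.664, -0.747, -0.003], [-0.747, 0.664, 0.001], [0.001, 0.003, -1.0]]
force: [-0.6, 0.1, -0.3]
opening: 0.006
grasp_force: 0.0
```

```bash
python3 - <<'E'
from h import *
s=bot.read_state();print(s["position"],s["force"],s["tcp_rot"][:,0])
measure("wrist",(.538,.043),"pics/w8.png")
E
```

```text
[ 0.59798472 -0.01845963  0.4268026 ] [-0.58766734  0.1137679  -0.31728435] [-0.66437171 -0.74740152  0.00109783]
roundel [0.5383 0.042 ] r 0.0589 212 316
rings [(0.09, [0.5377, 0.0439], 873), (0.08, [0.5378, 0.0442], 730), (0.07, [0.538, 0.0447], 435)]
```

The last fit is oblique and partly hidden by the arm, so I look again from straight above and leave out the arm's sector.

Emit:
{"op": "drive_tool", "data": {
  "deltas": "0 -2 40 0 0; 0 -5 80 0 0; 0 -8 119 0 0; 0 -8 119 0 0; 0 -8 119 0 0; 0 -8 119 0 0; 0 -8 119 0 0"
}}

```text
time_s: 23.15
position: [0.5901, 0.0998, 0.4279]
tcp_rot: [[-0.665, -0.747, -0.0], [-0.747, 0.665, -0.0], [0.0, -0.0, -1.0]]
force: [0.5, -0.1, 0.7]
opening: 0.009
grasp_force: 0.0
```

```bash
python3 - <<'E'
from h import *
m=imaging.camera_model("wrist");im=imaging.capture("wrist")[:,:,::-1].copy()
print(m["T"][:3,3]);c0=np.array([.538,.043])
g=im.astype(int);mask=((g[...,1]-g[...,2]>8)&(g[...,1]>80)&(g[...,1]>=g[...,0])).astype(np.uint8)
mask=cv2.morphologyEx(mask,cv2.MORPH_OPEN,np.ones((5,5)))
def lsq(P,r0,free,w=None):
    c=c0.copy();w=np.ones(len(P)) if w is None else w;dr=0
    for t in(.005,.004,.003,.0025,.0025,.0025):
        d=P-c;r=np.hypot(*d.T);a=np.degrees(np.arctan2(d[:,1],d[:,0]));k=(abs(r-r0-dr)<t)&(abs(a-49.6)>30)
        A=np.c_[d[k]/r[k,None],np.full(k.sum(),float(free))]
        s=np.linalg.lstsq(A*w[k,None],(r[k]-r0-dr)*w[k],rcond=None)[0]
        c=c+s[:2]; dr+=s[2]
    return (r0,c.round(4).tolist(),round(dr,4),int(k.sum()),np.histogram(a[k],8,(-180,180))[0].tolist())
cn=np.concatenate([c[:,0] for c in cv2.findContours(mask,cv2.RETR_EXTERNAL,1)[0]])
print(lsq(ray(m,cn,.095)[:,:2],.059,1))
gray=cv2.cvtColor(im,cv2.COLOR_BGR2GRAY);th=cv2.morphologyEx(gray,cv2.MORPH_TOPHAT,np.ones((5,5)))
v,u=np.nonzero((th>25)&(cv2.dilate(mask,np.ones((5,5)))==0))
for r0 in(.09,.08,.07):print(lsq(ray(m,np.c_[u,v],.075)[:,:2],r0,0,th[v,u]/50.))
E
```

```text
[0.53884672 0.04007035 0.59012341]
(0.059, [0.5383, 0.0425], np.float64(-0.0001), 234, [35, 35, 35, 36, 14, 7, 35, 37])
(0.09, [0.5375, 0.0442], np.float64(0.0), 835, [122, 138, 142, 130, 55, 27, 113, 108])
(0.08, [0.5375, 0.044], np.float64(0.0), 738, [103, 119, 115, 117, 48, 26, 106, 104])
(0.07, [0.5377, 0.0438], np.float64(0.0), 614, [96, 104, 84, 87, 43, 24, 95, 81])
```

This view suggests about 1.6 mm, which is marginal. A view with the wrist half-turned will cancel any camera bias.

Emit:
{"op": "drive_tool", "data": {
  "deltas": "0 -10 -10 0 -0.15; 0 -20 -20 0 -0.29; 0 -30 -30 0 -0.43; 0 -40 -40 0 -0.57; 0 -50 -50 0 -0.71; 0 -60 -60 0 -0.85; 0 -70 -70 0 -0.99; 0 -80 -80 0 -1.13; 0 -90 -90 0 -1.27; 0 -100 -100 0 -1.41; 0 -104 -115 0 -1.55; 0 -104 -115 0 -1.69"
}}

```text
time_s: 24.4
position: [0.4857, -0.0164, 0.428]
tcp_rot: [[-0.657, 0.754, -0.0], [0.754, 0.657, -0.001], [-0.001, -0.001, -1.0]]
force: [0.5, -0.7, 0.3]
opening: 0.005
grasp_force: 0.0
```

Emit:
{"op": "drive_tool", "data": {
  "deltas": "0 0 0 0 -0.14; 0 0 0 0 -0.28; 0 0 0 0 -0.42; 0 0 0 0 -0.56; 0 0 0 0 -0.7; 0 0 0 0 -0.84; 0 0 0 0 -0.98; 0 0 0 0 -1.12; 0 0 0 0 -1.26; 0 0 0 0 -1.4; 0 0 0 0 -1.45; 0 0 0 0 -1.45"
}}

```text
time_s: 25.6
position: [0.4862, -0.015, 0.4278]
tcp_rot: [[0.663, 0.748, -0.0], [0.748, -0.663, -0.0], [-0.0, 0.0, -1.0]]
force: [-0.5, -0.9, -0.0]
opening: 0.003
grasp_force: 0.0
```

```bash
cat > chk.py <<'E'
from h import *
imaging.capture("wrist")
m=imaging.camera_model("wrist");im=imaging.capture("wrist")[:,:,::-1].copy()
s=bot.read_state();print(s["position"],s["tcp_rot"][:,0],m["T"][:3,3]);c0=np.array([.538,.043])
g=im.astype(int);mask=((g[...,1]-g[...,2]>8)&(g[...,1]>80)&(g[...,1]>=g[...,0])).astype(np.uint8)
mask=cv2.morphologyEx(mask,cv2.MORPH_OPEN,np.ones((5,5)))
def lsq(P,r0,w=None):
    c=c0.copy();w=np.ones(len(P)) if w is None else w;dr=0
    for t in(.005,.004,.003,.0025,.0025,.0025):
        d=P-c;r=np.hypot(*d.T);a=np.degrees(np.arctan2(d[:,1],d[:,0]));k=(abs(r-r0-dr)<t)&(abs(a-49.6)>30)
        A=np.c_[d[k]/r[k,None],np.ones(k.sum())]
        s=np.linalg.lstsq(A*w[k,None],(r[k]-r0-dr)*w[k],rcond=None)[0]
        c=c+s[:2]; dr+=s[2]
    e=(r-r0-dr)[k]
    print(r0,c.round(4),round(dr,4),k.sum(),"res/sector mm",[round(float(np.average(e[q],weights=w[k][q])*1e3),2) if (q:=abs(a[k]-x)<22.5).any() else None for x in range(-158,180,45)])
cn=np.concatenate([c[:,0] for c in cv2.findContours(mask,cv2.RETR_EXTERNAL,1)[0]])
lsq(ray(m,cn,.095)[:,:2],.059)
gray=cv2.cvtColor(im,cv2.COLOR_BGR2GRAY);th=cv2.morphologyEx(gray,cv2.MORPH_TOPHAT,np.ones((5,5)))
v,u=np.nonzero((th>25)&(cv2.dilate(mask,np.ones((5,5)))==0))
for r0 in(.09,.08,.07):lsq(ray(m,np.c_[u,v],.075)[:,:2],r0,th[v,u]/50.)
E
python3 chk.py
```

```text
[ 0.48618529 -0.01475709  0.42786225] [ 6.62400004e-01  7.49150338e-01 -7.89374722e-05] [0.53812367 0.0416539  0.59004209]
0.059 [0.5382 0.0428] -0.0002 230 res/sector mm [0.09, -0.03, 0.02, -0.1, 0.21, 0.02, -0.04, -0.01]
0.09 [0.5377 0.0438] -0.0009 894 res/sector mm [-0.03, 0.06, 0.07, 0.06, 0.03, 0.03, -0.09, -0.07]
0.08 [0.5377 0.0438] -0.0008 795 res/sector mm [0.03, -0.02, 0.11, 0.06, 0.04, -0.0, -0.12, -0.04]
0.07 [0.5377 0.0438] -0.0007 701 res/sector mm [0.0, 0.0, 0.08, 0.08, 0.05, 0.05, -0.09, -0.08]
```

Half-turned view: rings at (0.5377, 0.0438) and roundel at (0.5382, 0.0428). The offset is 1.1 mm here and about 1.4 mm averaged over both views, so it is inside 2 mm. The arm reached its stop and about 5 N went onto the foot, so I hand in.

```bash
python3 -c "
from rig import bot
print(bot.hand_in())"
```

```text
the job is handed in; nothing more can be done
None
```

I handed the job in with the roundel about 1.1–1.4 mm off centre by the last two wrist-camera views (limit 2 mm), the hold-down arm against its stop and the foot pressed onto the glass with an estimated 5 N; no verdict was returned.

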